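# Vent the air and hold the blow-out guard's gate ajar

### The arm

A 6-joint arm with a two-finger parallel gripper is mounted at the origin on the work surface. World frame = base frame: x ahead of the robot, y to its left, z up, the work surface at z = 0. Lengths are in m, angles in rad, forces in N, time in s.
With the tool pointing down it reaches from about 0.425 to 1.125 m from the base axis. Payload 14.9 kg.
Tool frame: the origin (TCP) lies at the very end of the fingers, on their centre line; the grasp point (between the pads) lies 19 mm behind it; z points along the fingers, y is the direction in which the jaws open and shut (so a half turn about z gives the same grasp; the last joint's range is limited). The gripper opens to 91 mm and grips with 3 to 60 N. Pads are 32 mm wide; open, the fingers measure 118 mm over their backs; the gripper's body (76 mm by 178 mm) begins 60 mm behind the grasp point.
Start: joints at [-1.142, 0.379, 1.734, -0, 1.028, -0.033], TCP at [0.312, -0.627, 0.191] pointing down, gripper open.
Joint ranges: [-2.77, 2.77], [-0.74, 2.19], [0, 2.66], [-1.06, 4.2], [0.31, 2.87], [-3.08, 3.08]. Speed limits (rad/s): [1.89, 1.89, 2.39, 3.14, 3.14, 3.14].

### API

Orientations are given as a rotation vector (axis times angle).
In Python, from workcell import arm gives the robot as it stands. The module is installed in compiled form; this text tells all that it offers.
- The arm moves only by the tool servo_tool, never from a script. Its argument "rows" is text: rows parted by semicolons, each of 4 numbers parted by spaces: the shift along the tool's x, y, z in cm, then the turn about the tool's z in degrees. In form: x y z roll; .... A call has 1 to 8 rows; each row is the pose to reach, as a shift and turn from the pose measured when the call began, along the tool's axes at that moment; what a row does not reach only later rows make up. A row lasts 1/8 s, in which the tool goes at most 62.5 mm and 10.7 degrees, less where a joint would pass 70% of its speed; a pose out of reach is approached as far as the arm can. A call with a gripper value outside its range is refused whole. "grip" is the opening, from 0 (shut) to 1 (fully open), set as the call begins (left out, the last holds). The fingers move at their own pace and stop on an object; "squeeze" is the grip in N (left out, the last holds). Time passes only in rows, so rows that repeat a pose let the fingers close. It gives the time, the measured TCP pose, the force and the opening at its end, in the units of the state.
- arm.sense(): the state, without advancing time (a new reading comes with each control period).
- arm.camera(name): name is "scene" or "top" or "wrist"; returns the picture (480x640x3 uint8, blue, green, red); there is no depth.
- arm.calibration(name): a dict with "mtx" (3x3 intrinsics, pixels), "dist" ([k1, k2, p1, p2, k3] as OpenCV has them; the pictures are not rectified), "R" (3x3) and "t" (3): a world point X has camera coordinates R X + t; the wrist camera has in their place "hand_eye" (4x4, takes a point from camera to tool coordinates, whose origin is the TCP and whose axes are the flange's). Camera axes: x right, y down, z forward; pixel columns grow to the right and rows downward; lengths in m; the calibration is good to about 2 mm. A picture is of the moment at which its call begins: read the wrist's pose just before it. calibration takes no time and is no camera call.
- arm.close_job(): hands the job in, once; it reports no verdict.
The state is a dict: "time": time; "joint_pos": joint angles; "dq": joint speeds; "joint_efforts": joint torques, N m; "tcp_pos": TCP position; "tcp_rot": TCP orientation; "wrist_force": force on the tool from outside, world axes, zero at the start; "torque": the same for the moment, N m; "gripper_width": opening from 0.0 (shut) to 1.0 (fully open).
Only numpy, scipy, OpenCV 4.12 (cv2) and the standard library are available. Lean on these libraries where they do the work, as an engineer would, in place of code of your own. Each camera call takes 0.05 s, during which the arm holds its last target.

### The job

Vent the air first: press the dump valve's knob down, turn it clockwise to its stop and let it spring up. Then lift the guard gate's sagging barrel bolt over the keeper's bent-up lip while pulling it back all the way, and pull the gate towards you until it is ajar by about a hand's breadth (100 mm at the free edge). The gate is sprung shut, so finish while still holding it ajar and still; leave everything else on the bench in place.

Things in the scene. Friction and masses are not known exactly. Their poses are not given: they have to be found in the camera images.
- valve: air dump valve fixed to the bench left or right of the guard's front, nearer the robot: aluminium block 64 x 56 x 30 mm on a steel foot 85 x 75 mm, black knob on top; origin under the knob's axis at bench height
- knob_grip (a point): on the vertical axis of the black knob, about 79 mm above the bench. Upright grip bar 44 mm long (point x axis), 14 thick (point y), 34 tall, its top 13 mm above this point; the fingers have free room beside both faces. Below it the skirt's top is 19 mm, and the top of the cover ring (66 mm across) 23 mm, under this point. White line and lug are on the point's -x side
- plunger (a joint): how far the knob is pressed down, m: 0 = up (sprung, about 4 N to start), 0.007 = fully down (about 8 N). It must be at least 0.005 down before it can turn; up, its lug is locked in a notch of the cover ring
- selector (a joint): knob angle, rad: 0 = run (air on); grows as the knob turns clockwise seen from above; stops at 1.047 (60 degrees) = vent. It springs up only in the notches at 0 and 1.047; in between the cover ring keeps it down
- guard: fixed grey steel cage 370 wide (y) x 240 deep (x) x 172 mm tall, barred on all sides and on top; origin under its centre, +x away from the robot. The sprung gate is its front (-x) face, hinged at the +y end; the keeper is on the front post at the -y end: shelf, 50 mm front wall and an inner lip bent up
- gate_hinge (a point): on the vertical hinge line of the gate, 210 mm above the bench, with the guard's axes: +x into the guard, +y along the front towards the hinge side (the gate extends to -y from here), z up
- gate: barred front gate, 290 mm wide, 20 thick, from 25 to 172 mm above the bench; origin on the hinge line at bench height, axes as gate_hinge when shut and turning with the gate. It carries the barrel bolt along its top rail, on the robot's side
- gate_swing (a joint): gate opening, rad: 0 = shut, grows as the free end swings out towards the robot (clockwise seen from above). A hinge spring pulls it shut (0.4 Nm at 0, 1.0 Nm more per rad), so it closes when let go
- bolt_handle (a point): centre of the handle's grip: upright round steel bar 16 mm across standing on the bolt rod, reaching 23 mm above and 32 mm below this point; about 206 mm above the bench, with the bolt shot 11 mm in front (-x) of the hinge line and 200 mm from it along -y. Nothing else of gate or guard is higher than 172 mm
- barrel (a joint): lift of the sagging barrel and bolt, rad: they hang on a rear screw 150 mm from the handle towards the hinge. 0 = drooping, the toe of the bolt's nose caught behind the keeper's lip; 0.10 = highest (handle 15 mm up). The toe clears the lip from about 0.042 (handle 6.5 mm up). The weight is 2 to 3 N at the handle
- bolt (a joint): how far the bolt is drawn, m: 0 = fully shot, 0.048 = fully drawn, along the gate towards the hinge (gate +y). Friction about 2 N, stays where left. Keep it lifted until 0.025; beyond that the gate is free
- caliper: a second, loose dark cast-iron brake caliper, about 150 x 150 x 70 mm, a bystander lying on the bench; origin under it
- piston: bystander: bare steel piston cup 43 mm across, 48 mm tall, standing; origin at the centre of its underside
- seal: bystander: black rubber seal ring 48 mm across, 6 mm high, lying flat
- brake_pad: bystander: brake pad, 146 x 46 x 16 mm, lying flat; origin under its centre
- spray_can: bystander: plain spray can 66 mm across, about 190 mm tall, standing; origin at the centre of its underside
- screwdriver: bystander: screwdriver 215 mm long lying along its x axis; origin where blade meets handle
- tube_brush: bystander: small wire tube brush about 220 mm long lying along its x axis
- wrench: bystander: small steel wrench, 150 mm long, lying along its x axis
There are look-alikes about, which are no part of the job. What is shaped like the valve but red is not meant.

How it is judged:
On the way, in this order (a step that is already met when the one before it is completed fails the run):
1. the knob has been pressed, turned to vent and has sprung up in the vent notch (value of joint selector above 0.98 rad and value of joint plunger below 0.002 m), for 0.2 s.
2. the bolt has been lifted over the keeper's lip and drawn (value of joint bolt above 0.035 m), for 0.1 s.
At the end, for the whole second after the job is handed in: Knob at vent (beyond 0.98 rad) and up (under 2 mm down); bolt drawn over 35 mm; gate 0.2 to 0.6 rad open (60 to 165 mm at its free edge), still (under 0.1 rad/s), pressed or gripped by the robot with over 1 N and propped by nothing loose (all of step 1 and value of joint gate_swing between 0.2 and 0.6 rad and value of joint bolt above 0.035 m and velocity of joint gate_swing between -0.1 and 0.1 rad/s and contact force between any of the fingers, the arm and gate above 1 N and contact force between gate and caliper below 0.5 N and contact force between gate and piston below 0.5 N and contact force between gate and seal below 0.5 N and contact force between gate and brake_pad below 0.5 N and contact force between gate and spray_can below 0.5 N and contact force between gate and screwdriver below 0.5 N and contact force between gate and tube_brush below 0.5 N and contact force between gate and wrench below 0.5 N); the arm keeps its last pose, push and grip.
It fails at once if a bystander was moved by more than 30 mm (distance of any of caliper, piston, seal, brake_pad, spray_can, screwdriver, tube_brush, wrench from where it was at the start of the episode above 0.03 m).
It also fails if it takes over 70 s, if anything falls off the work surface, if the arm or the gripper's body presses on something with over 40 N, if the wrist force passes 120 N, or if a joint passes its speed limit or range.

## Working session

There is one attempt and no reset: what is moved stays moved. The work goes in short steps, Python scripts to look and compute and a tool call to move; the robot and the scene stay as the last step left them, time stands still between calls to the robot, and variables do not carry over. Pictures are saved under pics/ and viewed, and the job is handed in when it is done.

Besides the shell and the picture viewer there is one more tool, called after "Call:" as name(argument=value, ...) on one line, values as JSON. servo_tool: Moves the arm, as the interface text tells. Its arguments: {"type":"object","properties":{"rows":{"type":"string"},"grip":{"type":"number"},"squeeze":{"type":"number"}},"required":["rows"]}

```bash
mkdir -p pics; ls; cat > h.py <<'E'
import numpy as np, cv2
from workcell import arm
from scipy.spatial.transform import Rotation as Rn
def cam(name):
    s=arm.sense(); im=arm.camera(name); c=arm.calibration(name)
    return s,im,c
def pose(c,s):
    if "hand_eye" in c:
        T=np.eye(4);T[:3,:3]=Rn.from_rotvec(s["tcp_rot"]).as_matrix();T[:3,3]=s["tcp_pos"]
        W=T@np.array(c["hand_eye"]); R=W[:3,:3].T; return R,-R@W[:3,3]
    return np.array(c["R"]),np.array(c["t"]).ravel()
def ray(c,s,px):
    R,t=pose(c,s)
    u=cv2.undistortPoints(np.array([[px]],float),np.array(c["mtx"]),np.array(c["dist"]))[0,0]
    return -R.T@t, R.T@np.array([u[0],u[1],1.])
def onz(c,s,px,z):
    o,d=ray(c,s,px); return o+d*(z-o[2])/d[2]
def tri(rays):
    A=np.zeros((3,3));b=np.zeros(3)
    for o,d in rays:
        d=d/np.linalg.norm(d);P=np.eye(3)-np.outer(d,d);A+=P;b+=P@o
    x=np.linalg.solve(A,b)
    return x,[np.linalg.norm((np.eye(3)-np.outer(d,d)/(d@d))@(x-o)) for o,d in rays]
def proj(c,s,X):
    R,t=pose(c,s)
    return cv2.projectPoints(np.array(X,float).reshape(-1,1,3),cv2.Rodrigues(R)[0],t,np.array(c["mtx"]),np.array(c["dist"]))[0].reshape(-1,2)
E
python3 - <<'E'
from h import *
import pickle
for n in("scene","top","wrist"):
    s,im,c=cam(n); cv2.imwrite(f"pics/{n}0.png",im); pickle.dump((s,im,c),open(f"{n}0.pkl","wb"))
print(s)
print(Rn.from_rotvec(s["tcp_rot"]).as_matrix().round(3))
E
```

```text
pics
{'time': 0.1, 'joint_pos': array([-1.14231394e+00,  3.79359294e-01,  1.73473755e+00,  6.35620835e-06,
        1.02846478e+00, -3.32940679e-02]), 'dq': array([ 9.35355420e-05, -9.80553878e-04, -2.40215628e-03,  2.38996571e-05,
       -9.38159687e-04,  5.42168054e-04]), 'joint_efforts': array([ 1.58891035e-03, -7.65035462e+01, -4.35294127e+01,  6.52423035e-02,
        3.97731573e-02, -1.62129152e-05]), 'tcp_pos': array([ 0.3117199 , -0.6263387 ,  0.19024412]), 'tcp_rot': array([-3.05730105e+00, -7.18706504e-01,  2.90324929e-04]), 'wrist_force': array([-0.5706268 ,  0.1270744 , -0.32363603]), 'torque': array([ 0.02080799, -0.02872177,  0.01652178]), 'gripper_width': 0.9983896416998419}
[[ 0.895  0.446 -0.   ]
 [ 0.446 -0.895  0.001]
 [ 0.    -0.001 -1.   ]]
```

View pics/scene0.png

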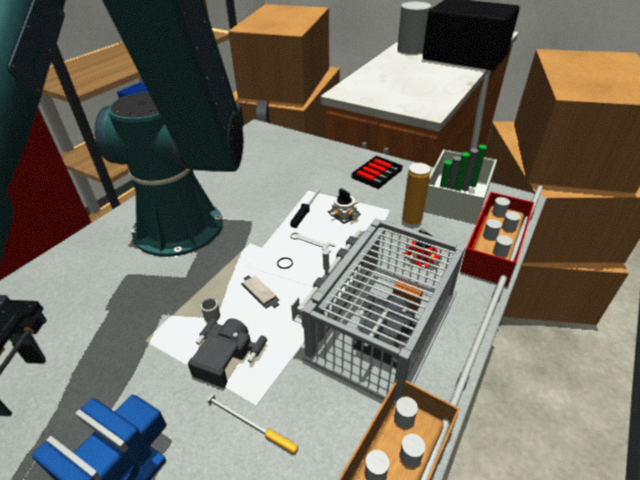

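View pics/top0.png

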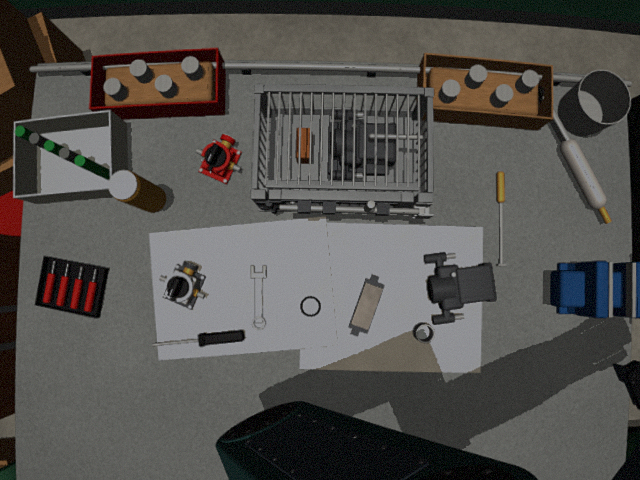

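View pics/wrist0.png

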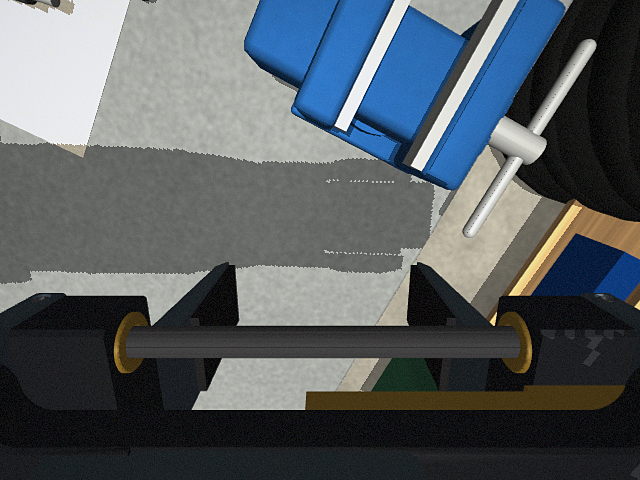

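The top view shows the silver valve at about (182,286), with the red look-alike at (219,157). The guard is at the top centre, with the bolt handle knob at about (371,205). I'll zoom in on the valve and the bolt.

```bash
python3 - <<'E'
from h import *
import pickle
s,im,c=pickle.load(open("top0.pkl","rb"))
a=cv2.resize(im[250:320,150:220],None,fx=8,fy=8,interpolation=cv2.INTER_CUBIC)
cv2.imwrite("pics/tv.png",a)
a=cv2.resize(im[180:225,240:440],None,fx=4,fy=4,interpolation=cv2.INTER_CUBIC)
cv2.imwrite("pics/tb.png",a)
s,im,c=pickle.load(open("scene0.pkl","rb"))
a=cv2.resize(im[180:380,280:480],None,fx=3,fy=3,interpolation=cv2.INTER_CUBIC)
cv2.imwrite("pics/sb.png",a)
st,it,ct=pickle.load(open("top0.pkl","rb"))
R,t=pose(ct,st);print(-R.T@t, R.round(2))
R,t=pose(c,s);print(-R.T@t)
print("knob",onz(ct,st,(181,286),.09)); print("handle",onz(ct,st,(371,205),.229))
for p in((255,208),(433,216)): print(onz(ct,st,p,.172))
print(np.array(arm.calibration("wrist")["hand_eye"]).round(3), arm.calibration("wrist")["mtx"])
E
```

```text
[ 0.45541856 -0.00472867  1.17292692] [[ 0.03 -1.   -0.02]
 [-1.   -0.03 -0.06]
 [ 0.06  0.02 -1.  ]]
[ 0.97565459 -0.71974694  0.89182256]
knob [0.43184611 0.30877583 0.09      ]
handle [ 0.59771295 -0.08463629  0.229     ]
[0.59400742 0.1417732  0.172     ]
[ 0.58799909 -0.21390434  0.172     ]
[[-0.    -0.96  -0.281  0.08 ]
 [ 1.    -0.    -0.    -0.   ]
 [ 0.    -0.281  0.96  -0.193]
 [ 0.     0.     0.     1.   ]] [[349.35095108   0.         322.39992264]
 [  0.         349.35095108 239.44752192]
 [  0.           0.           1.        ]]
```

View pics/tv.png

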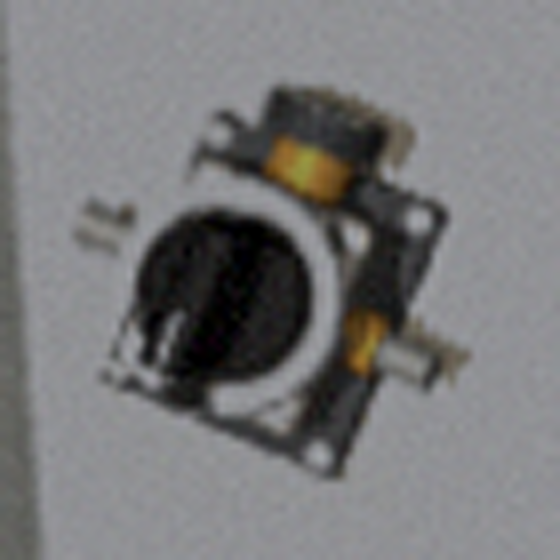

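View pics/tb.png

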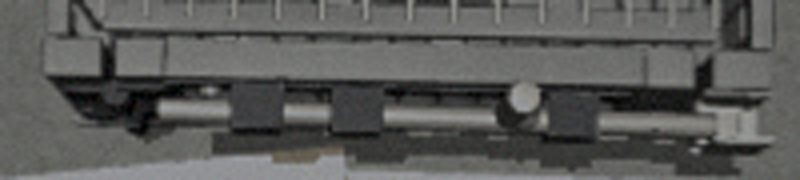

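View pics/sb.png

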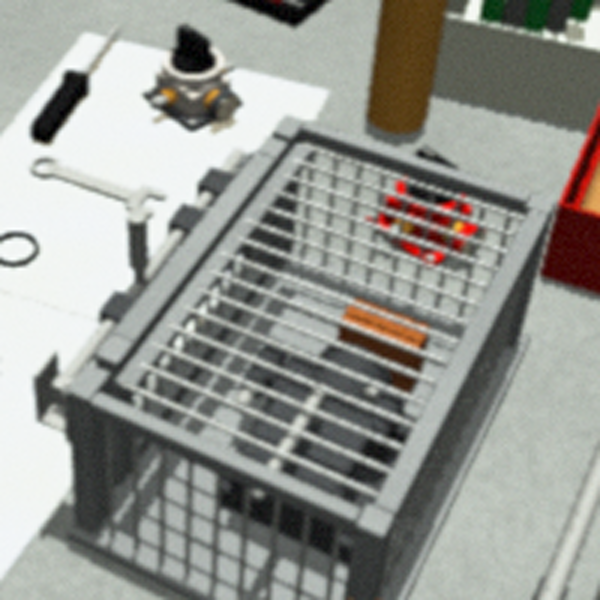

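```bash
cat >> h.py <<'E'
def delta(P,yaw_y=None):
    s=arm.sense();R=Rn.from_rotvec(s["tcp_rot"]).as_matrix()
    d=R.T@(np.array(P)-s["tcp_pos"]); print("delta cm",(d*100).round(2),"n",np.linalg.norm(d)/.0625)
    if yaw_y is not None:
        v=R.T@np.array([np.cos(yaw_y),np.sin(yaw_y),0]); a=np.degrees(np.arctan2(-v[0],v[1]))
        print("roll",(a+90)%180-90, a)
E
python3 -c "
from h import *
delta((.56,-.12,.36))"
```

```text
delta cm [ 44.79 -34.29 -16.93] n 9.423176255628539
```

Call:
servo_tool(rows="3 -2 -5 0; 7 -5 -9 0; 11 -8.5 -13 0; 15.5 -12 -16 0; 20 -16 -17 0; 25 -19.5 -17 0; 30 -23 -17 0; 35 -27 -17 0")

```text
time: 1.15
tcp_pos: [0.5037, -0.2306, 0.3606]
tcp_rot: [-3.058, -0.719, -0.0]
wrist_force: [0.7, -0.2, 0.0]
gripper_width: 0.996
```

```bash
python3 -c "
from h import *
delta((.56,-.12,.36));delta((.47,.27,.30));s=arm.sense();print(s['time'],s['joint_pos'])"
```

```text
delta cm [ 9.97 -7.4   0.07] n 1.985806785751001
delta cm [ 19.28 -46.32   6.1 ] n 8.086302394150628
1.15 [-4.71697388e-01 -2.13287198e-02  1.88907226e+00  5.60039537e-04
  1.27425052e+00  6.37328306e-01]
```

Call:
servo_tool(rows="2.4 -5.8 0 0; 4.8 -11.6 0 0; 7.2 -17.4 0 0; 9.6 -23.1 1 0; 12 -29 2 0; 14.4 -34.7 4 0; 16.8 -40.5 6 0; 19.3 -46.3 6 0")

```text
time: 2.15
tcp_pos: [0.4697, 0.2608, 0.3001]
tcp_rot: [-3.058, -0.719, 0.003]
wrist_force: [1.7, -0.1, 0.4]
gripper_width: 0.999
```

```bash
python3 - <<'E'
from h import *
import pickle
s,im,c=cam("wrist"); cv2.imwrite("pics/w1.png",im); pickle.dump((s,im,c),open("w1.pkl","wb"))
print(s["time"],s["tcp_pos"],s["joint_pos"]);print(proj(c,s,[[.432,.309,.09]]))
E
```

```text
2.15 [0.46969801 0.26077038 0.30010086] [ 4.63121182e-01 -1.96920996e-03  1.97950688e+00  6.23850794e-04
  1.16559361e+00  1.57205076e+00]
[[271.95742483 218.16899157]]
```

View pics/w1.png

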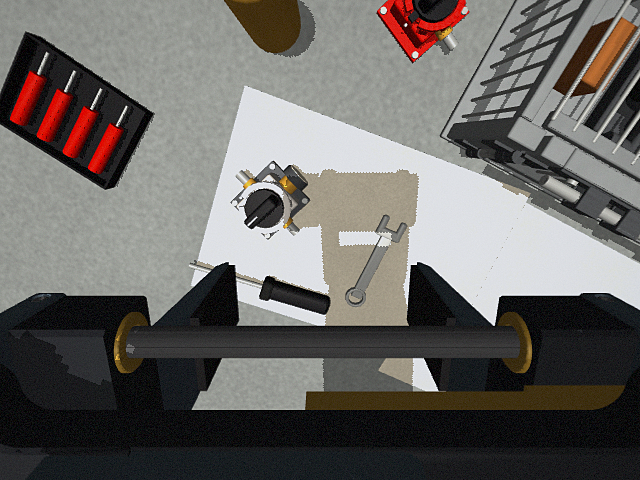

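```bash
python3 - <<'E'
from h import *
import pickle
s,im,c=pickle.load(open("w1.pkl","rb"))
a=cv2.resize(im[155:245,220:320],None,fx=8,fy=8,interpolation=cv2.INTER_CUBIC)
a=np.clip(a.astype(float)*1.5,0,255).astype(np.uint8)
cv2.imwrite("pics/w1z.png",a[:600])
E
```

```text
(no output)
```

View pics/w1z.png

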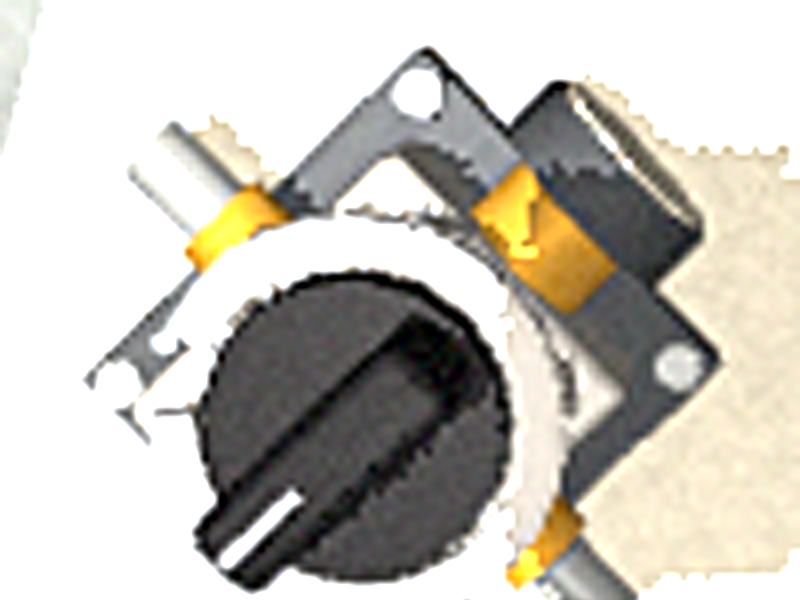

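```bash
python3 - <<'E'
from h import *
import pickle
s,im,c=pickle.load(open("w1.pkl","rb"))
st,it,ct=pickle.load(open("top0.pkl","rb"))
f=lambda u,v:(220+u/8,155+v/8)
print("skirt c",onz(c,s,f(355,425),.060))
print("top c",onz(c,s,f(319,467),.092))
C=[onz(c,s,f(*p),.092) for p in((205,530),(255,588),(385,345),(430,410))]
for p in C: print(p)
for a,b in((0,2),(1,3)): d=C[b]-C[a];print(np.linalg.norm(d),np.degrees(np.arctan2(d[1],d[0])))
a,b=onz(c,s,f(300,495),.092),onz(c,s,f(225,565),.092);d=a-b;print(np.degrees(np.arctan2(d[1],d[0])))
print("topview skirt", onz(ct,st,(150+225/8,250+295/8),.06))
E
```

```text
skirt c [0.43141671 0.32377512 0.06      ]
top c [0.43149263 0.32396325 0.092     ]
[0.41531019 0.3352221  0.092     ]
[0.41046218 0.32514115 0.092     ]
[0.45226513 0.32261493 0.092     ]
[0.44646164 0.31287922 0.092     ]
0.03904622950610698 -18.83705574677522
0.038030459881603564 -18.809585685038574
-21.279981923611537
topview skirt [0.42902083 0.3239255  0.06      ]
```

```bash
python3 - <<'E'
from h import *
import pickle
s,im,c=pickle.load(open("w1.pkl","rb"))
print("can base",onz(c,s,(280,30),.0)); st,it,ct=pickle.load(open("top0.pkl","rb")); print(onz(ct,st,(123,185),.19))
delta((.4315,.324,.15),np.radians(70))
E
```

```text
can base [0.63223324 0.40132899 0.        ]
[0.63236381 0.40998927 0.19      ]
delta cm [-0.8  -6.83 15.05] n 2.648105741472064
roll 46.56114168971948 -133.43885831028052
```

Call:
servo_tool(rows="-0.4 -3 2 -10; -0.8 -6.8 4 -20; -0.8 -6.8 6 -30; -0.8 -6.8 8 -40; -0.8 -6.8 9 -50; -0.8 -6.8 10 -60; -0.8 -6.8 10 -70; -0.8 -6.8 10 -80")

```text
time: 3.2
tcp_pos: [0.4316, 0.3235, 0.2003]
tcp_rot: [-1.87, -2.522, -0.0]
wrist_force: [-0.9, 1.3, 0.2]
gripper_width: 1.001
```

```bash
python3 - <<'E'
from h import *
delta((.4315,.324,.15),np.radians(70))
E
```

```text
delta cm [0.04 0.01 5.03] n 0.8050156752241918
roll -53.11066565885147 -53.11066565885147
```

Call:
servo_tool(rows="0 0 0 -10; 0 0 0 -20; 0 0 0 -30; 0 0 0 -40; 0 0 1 -49; 0 0 2 -53; 0 0 3 -53; 0 0 3 -53")

```text
time: 4.2
tcp_pos: [0.4311, 0.3232, 0.1695]
tcp_rot: [-0.551, -3.09, -0.0]
wrist_force: [0.2, 0.5, 0.9]
gripper_width: 1.0
```

```bash
python3 - <<'E'
from h import *
import pickle
s,im,c=cam("wrist"); cv2.imwrite("pics/w2.png",im); pickle.dump((s,im,c),open("w2.pkl","wb"))
print(s["time"],s["tcp_pos"],s["joint_pos"]);print(proj(c,s,[[.4315,.324,.092],[.4315,.324,.06]]))
E
```

```text
4.2 [0.43109636 0.32322804 0.16954492] [ 0.59886207  0.15543733  2.07069065  0.00288613  0.91738386 -0.62105985]
[[323.04719245 240.18167008]
 [322.98671308 230.18089018]]
```

View pics/w2.png

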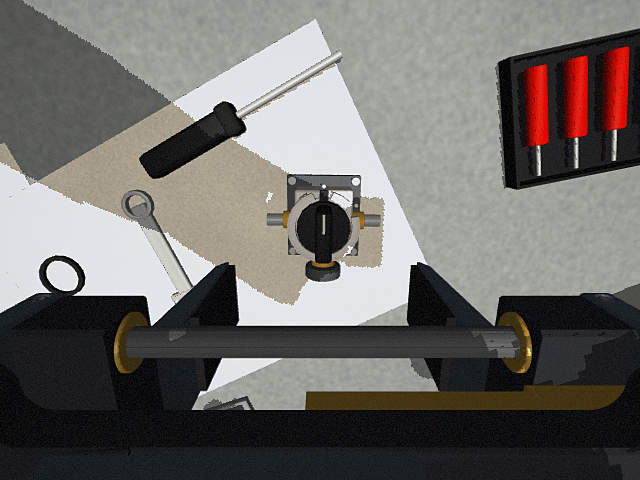

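The bar at (323,236) sits upright and centred where predicted, so I'll descend and grip it.

Call:
servo_tool(rows="0.05 0 4 0; 0.05 0 7 0; 0.05 0 9 0; 0.05 0 10.1 0; 0.05 0 10.2 0; 0.05 0 10.2 0")

```text
time: 5.0
tcp_pos: [0.4312, 0.324, 0.0689]
tcp_rot: [-0.551, -3.091, -0.002]
wrist_force: [-0.5, -0.5, 0.4]
gripper_width: 0.998
```

Call:
servo_tool(rows="0 0 0 0; 0 0 0 0; 0 0 0 0; 0 0 0 0; 0 0 0 0; 0 0 0 0", grip=0, squeeze=40)

```text
time: 5.75
tcp_pos: [0.4311, 0.324, 0.0688]
tcp_rot: [-0.551, -3.091, -0.002]
wrist_force: [0.1, -0.2, 0.2]
gripper_width: 0.375
```

Call:
servo_tool(rows="0 0 0 0; 0 0 0 0; 0 0 0 0; 0 0 0 0; 0 0 0 0")

```text
time: 6.38
tcp_pos: [0.4311, 0.324, 0.0689]
tcp_rot: [-0.551, -3.091, -0.002]
wrist_force: [0.3, -2.1, 4.1]
gripper_width: 0.005
```

```bash
python3 - <<'E'
from h import *
import pickle
s,im,c=cam("wrist"); cv2.imwrite("pics/w3.png",im); print(s["gripper_width"],s["wrist_force"])
s,im,c=cam("scene"); a=cv2.resize(im[170:240,270:420],None,fx=5,fy=5,interpolation=cv2.INTER_CUBIC); cv2.imwrite("pics/s3.png",a)
E
```

```text
0.004702501508024627 [ 0.28311338 -2.05507839  4.14178641]
```

View pics/w3.png

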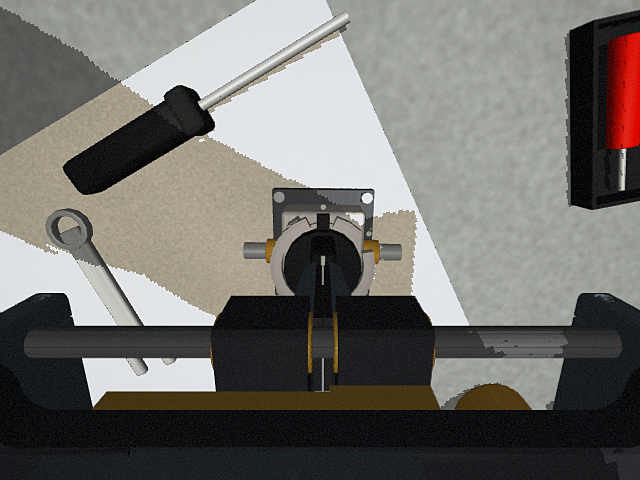

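View pics/s3.png

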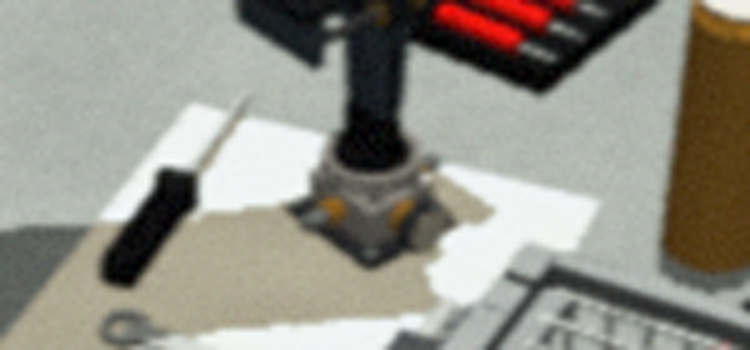

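```bash
python3 - <<'E'
from h import *
s=arm.sense();c=arm.calibration("wrist");im=cv2.imread("pics/w3.png")
x=np.array([np.cos(np.radians(-20)),np.sin(np.radians(-20)),0])
for o,z in((0,.092),(-.022,.092),(.022,.092)): print(proj(c,s,[np.array([.4315,.324,z])+o*x]))
R=Rn.from_rotvec(s["tcp_rot"]).as_matrix()
for p in([0,0,0],[.016,0,0],[0,.007,0],[0,.007,-.019],[0,.007,-.04]): print(p,proj(c,s,[s["tcp_pos"]+R@np.array(p)]))
a=im[180:400,220:430]; a=np.clip(cv2.resize(a,None,fx=2.7,fy=2.7,interpolation=cv2.INTER_CUBIC).astype(float)*2.5,0,255).astype(np.uint8); cv2.imwrite("pics/w3z.png",a)
E
```

```text
[[322.03945583 293.71438651]]
[[321.87544955 254.42633357]]
[[322.19295943 330.4836865 ]]
[0, 0, 0] [[321.81575231 276.52105551]]
[0.016, 0, 0] [[321.79928477 250.93384383]]
[0, 0.007, 0] [[333.59257568 276.51896185]]
[0, 0.007, -0.019] [[334.67510091 289.92649887]]
[0, 0.007, -0.04] [[336.14287597 308.10593961]]
```

View pics/w3z.png

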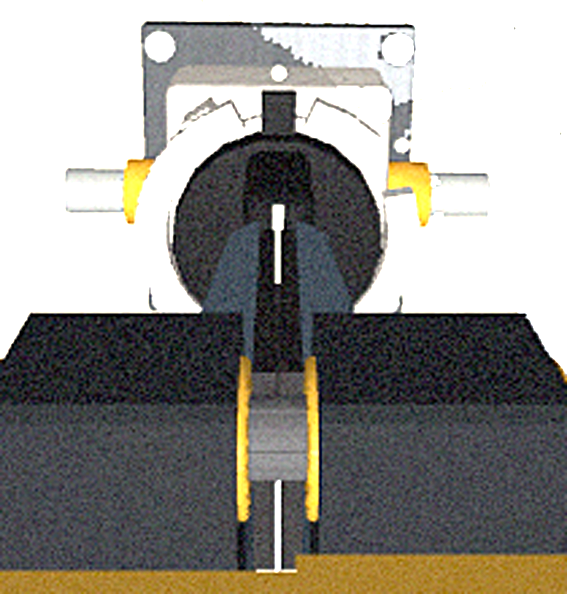

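The zoom shows the bar held between both pads with its white line centred, even though the width reads about 0. I'll press and check the force.

Call:
servo_tool(rows="0 0 0.3 0; 0 0 0.6 0; 0 0 0.7 0; 0 0 0.7 0")

```text
time: 6.98
tcp_pos: [0.4313, 0.3241, 0.0621]
tcp_rot: [-0.551, -3.091, -0.002]
wrist_force: [-2.5, -4.0, 10.8]
gripper_width: 0.007
```

Call:
servo_tool(rows="0 0 0.05 5; 0 0 0.05 12; 0 0 0.05 20; 0 0 0.05 20")

```text
time: 7.48
tcp_pos: [0.4313, 0.324, 0.062]
tcp_rot: [-1.082, -2.947, -0.001]
wrist_force: [-4.2, -6.3, 17.8]
gripper_width: 0.008
```

```bash
python3 - <<'E'
from h import *
s,im,c=cam("wrist"); print(s["torque"],s["wrist_force"])
a=im[180:400,220:430]; a=np.clip(cv2.resize(a,None,fx=2.7,fy=2.7,interpolation=cv2.INTER_CUBIC).astype(float)*2.5,0,255).astype(np.uint8); cv2.imwrite("pics/w4z.png",a)
E
```

```text
[-1.09063122  0.6802148  -0.06932731] [-4.24046596 -6.30984476 17.83684699]
```

View pics/w4z.png

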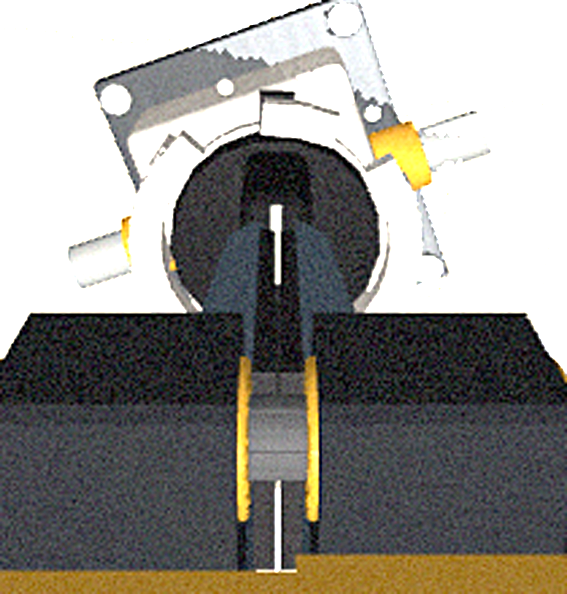

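The knob is turning with the gripper and its lug has left the notch, so I'll continue.

Call:
servo_tool(rows="0 0 -0.02 8; 0 0 -0.02 17; 0 0 -0.02 26; 0 0 -0.02 34; 0 0 -0.02 39; 0 0 -0.02 42; 0 0 -0.02 42")

```text
time: 8.4
tcp_pos: [0.432, 0.3246, 0.0625]
tcp_rot: [-2.066, -2.365, -0.003]
wrist_force: [1.8, 0.3, 6.8]
gripper_width: 0.005
```

```bash
python3 - <<'E'
from h import *
s,im,c=cam("wrist"); print(s["torque"],s["wrist_force"],s["tcp_pos"])
a=im[180:400,220:430]; a=np.clip(cv2.resize(a,None,fx=2.7,fy=2.7,interpolation=cv2.INTER_CUBIC).astype(float)*2.5,0,255).astype(np.uint8); cv2.imwrite("pics/w5z.png",a)
E
```

```text
[-0.00482533 -0.21542901 -0.01998832] [1.80866104 0.31441173 6.83065803] [0.43200332 0.32458359 0.06251214]
```

View pics/w5z.png

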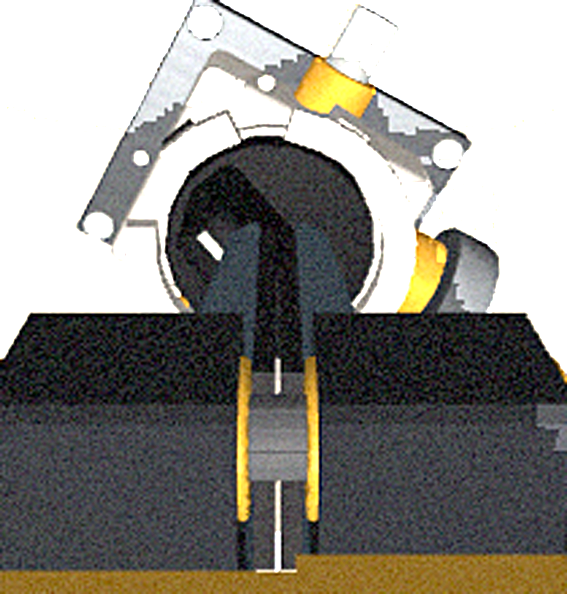

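The knob slipped relative to the jaws. The pads are really shut and only pressed on top of the bar. In the wrist view the finger ends project about 22 mm short of the stated TCP (visible corners about 174 px apart, against 160 px expected). I'll lift, open and re-measure.

Call:
servo_tool(rows="0 0 -2 0; 0 0 -6 0; 0 0 -10 0; 0 0 -10 0; 0 0 -10 0", grip=1)

```text
time: 9.07
tcp_pos: [0.4318, 0.3242, 0.1626]
tcp_rot: [-2.065, -2.365, -0.003]
wrist_force: [-0.4, 0.3, -0.4]
gripper_width: 0.519
```

```bash
python3 - <<'E'
from h import *
import pickle
s,im,c=cam("wrist"); print(s["torque"],s["wrist_force"],s["tcp_pos"],s["gripper_width"]); pickle.dump((s,im,c),open("w6.pkl","wb"))
cv2.imwrite("pics/w6.png",im)
a=im[190:280,270:380]; a=np.clip(cv2.resize(a,None,fx=7,fy=7,interpolation=cv2.INTER_CUBIC).astype(float)*2,0,255).astype(np.uint8)[:600]; cv2.imwrite("pics/w6z.png",a)
E
```

```text
[-0.03983204 -0.06983686 -0.0223422 ] [-0.43075898  0.2761568  -0.37692291] [0.43175365 0.32417291 0.16255245] 0.5193185900707903
```

View pics/w6z.png

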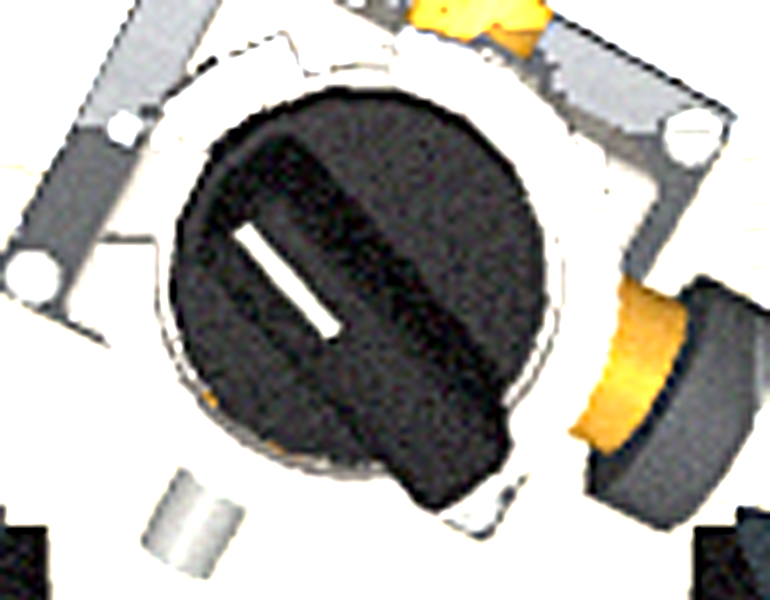

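View pics/w6.png

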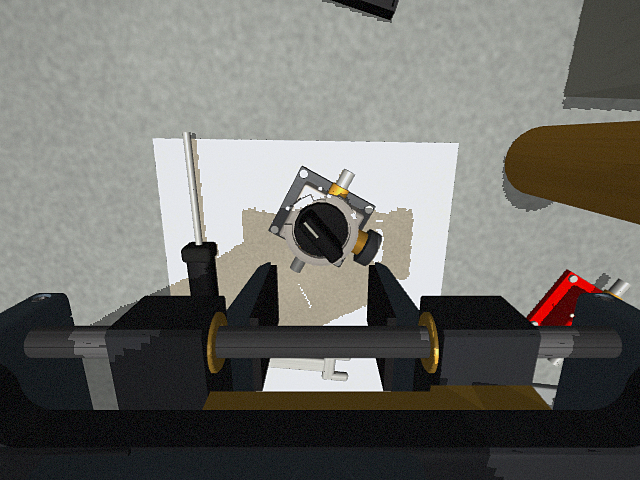

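```bash
python3 - <<'E'
from h import *
import pickle
s,im,c=pickle.load(open("w6.pkl","rb"))
f=lambda u,v:(270+u/7,190+v/7)
for z in(.085,.092):
  a,b=onz(c,s,f(335,330),z),onz(c,s,f(240,230),z);d=a-b;an=np.arctan2(d[1],d[0]);print(np.degrees(an),a,b,np.linalg.norm(d))
  C=[onz(c,s,f(*p),z) for p in((300,145),(225,205),(500,400),(430,495))]
  print(np.mean(C,0))
print("skirt",onz(c,s,f(362,275),.055))
delta((.4315,.324,.12),an+np.pi/2)
E
```

```text
-39.925794685564775 [0.42801962 0.32648121 0.085     ] [0.41575926 0.33674184 0.085     ] 0.015987400055126205
[0.43120205 0.32888698 0.085     ]
-39.92579468556471 [0.42784825 0.3284552  0.092     ] [0.41590473 0.33845067 0.092     ] 0.015574235391797349
[0.43094844 0.3307988  0.092     ]
skirt [0.43119908 0.32568131 0.055     ]
delta cm [-0.01  0.01  4.19] n 0.6703436236947403
roll -42.31523475457347 -42.31523475457347
```

Call:
servo_tool(rows="0 0 2 -10; 0 0 4 -20; 0 0 6 -30; 0 0 8 -40; 0 0 9 -42.3; 0 0 9.5 -42.3; 0 0 9.5 -42.3")

```text
time: 10.0
tcp_pos: [0.4309, 0.3239, 0.0663]
tcp_rot: [-1.074, -2.95, -0.0]
wrist_force: [-0.2, -0.1, -0.2]
gripper_width: 0.997
```

Call:
servo_tool(rows="0 0 0.5 0; 0 0 1 0; 0 0 1 0")

```text
time: 10.38
tcp_pos: [0.4307, 0.3237, 0.056]
tcp_rot: [-1.074, -2.949, 0.0]
wrist_force: [-0.1, -0.5, -0.3]
gripper_width: 0.999
```

Call:
servo_tool(rows="0 0 0.5 0; 0 0 1.1 0; 0 0 1.1 0")

```text
time: 10.75
tcp_pos: [0.4304, 0.3235, 0.0444]
tcp_rot: [-1.074, -2.949, 0.001]
wrist_force: [0.3, -0.7, 0.5]
gripper_width: 0.998
```

Call:
servo_tool(rows="0 0 0 0; 0 0 0 0; 0 0 0 0; 0 0 0 0; 0 0 0 0; 0 0 0 0; 0 0 0 0; 0 0 0 0", grip=0, squeeze=40)

```text
time: 11.75
tcp_pos: [0.4305, 0.3236, 0.0444]
tcp_rot: [-1.074, -2.949, 0.001]
wrist_force: [1.5, 6.0, -1.4]
gripper_width: 0.158
```

The width of 0.158 is 14.4 mm, so this is a true grip on the bar. Turning the remaining 40°.

Call:
servo_tool(rows="0 0 0.1 6; 0 0 0.15 14; 0 0 0.15 22; 0 0 0.15 30; 0 0 0.15 37; 0 0 0.15 41; 0 0 0.15 42; 0 0 0.15 42")

```text
time: 12.75
tcp_pos: [0.4303, 0.3237, 0.0432]
tcp_rot: [-2.059, -2.369, 0.003]
wrist_force: [-3.1, 0.1, 5.2]
gripper_width: 0.149
```

```bash
python3 -c "
from h import *
s=arm.sense();print(s['torque'],s['wrist_force'],s['tcp_pos'],s['gripper_width'])
R=Rn.from_rotvec(s['tcp_rot']).as_matrix();print(np.degrees(np.arctan2(R[1,0],R[0,0])))"
```

```text
[0.07803378 0.62965513 0.4714354 ] [-3.09204041  0.06736994  5.19069988] [0.4302902  0.3236516  0.04316898] 0.14942099717181687
98.00208442545282
```

Torque 0.47 Nm shows the knob is at its stop. I'll release, let it spring up, and retreat.

Call:
servo_tool(rows="0 0 -0.3 -1; 0 0 -0.7 -1.5; 0 0 -0.7 -1.5; 0 0 -0.7 -1.5; 0 0 -0.7 -1.5; 0 0 -0.7 -1.5; 0 0 -0.7 -1.5", grip=1)

```text
time: 13.62
tcp_pos: [0.4303, 0.3236, 0.0501]
tcp_rot: [-2.028, -2.396, 0.004]
wrist_force: [-0.1, -0.1, 0.1]
gripper_width: 0.888
```

Call:
servo_tool(rows="0 0 -4 0; 0 0 -8 0; 0 0 -12 0; 0 0 -12 0")

```text
time: 14.12
tcp_pos: [0.4322, 0.3246, 0.173]
tcp_rot: [-2.029, -2.397, -0.004]
wrist_force: [1.3, 1.0, -0.2]
gripper_width: 0.998
```

```bash
python3 - <<'E'
from h import *
import pickle
s,im,c=cam("wrist"); print(s["wrist_force"],s["tcp_pos"],s["gripper_width"],s["joint_pos"]); pickle.dump((s,im,c),open("w7.pkl","wb"))
a=im[190:280,270:380]; a=np.clip(cv2.resize(a,None,fx=7,fy=7,interpolation=cv2.INTER_CUBIC).astype(float)*2,0,255).astype(np.uint8)[:600]; cv2.imwrite("pics/w7z.png",a)
E
```

```text
[ 1.27124935  0.95517512 -0.19866136] [0.43219806 0.32463914 0.17301125] 0.9976632565296044 [0.59984092 0.15137419 2.06788662 0.00294865 0.92014353 0.4321443 ]
```

View pics/w7z.png

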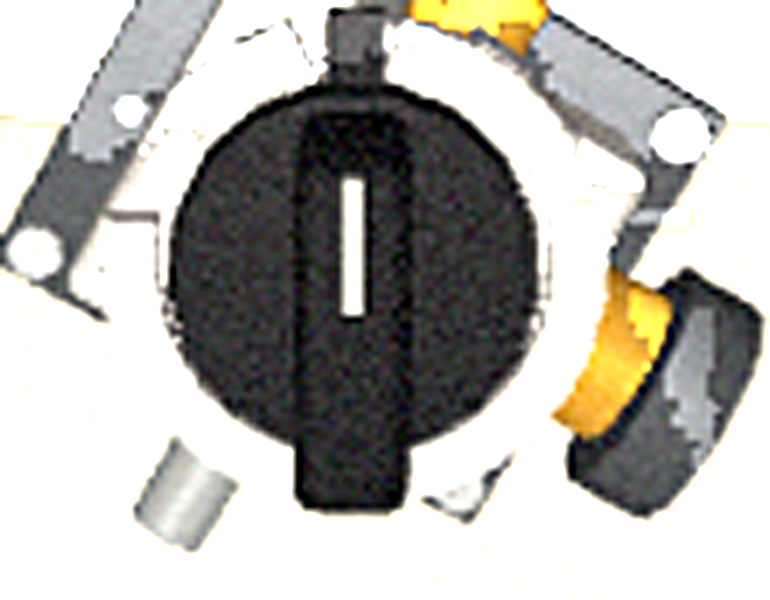

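The lug sits in the second notch with the cover-ring edge visible around it, so the valve is vented and up. Next is the handle.

```bash
python3 -c "
from h import *
delta((.56,-.085,.33),np.radians(-1))"
```

```text
delta cm [-42.43   5.92 -15.98] n 7.31618335822359
roll 10.503866274981831 10.503866274981826
```

Call:
servo_tool(rows="-3 0.3 -5 0; -8 1 -9 2; -14 2 -12 4; -20 3 -14 6; -26 4 -16 8; -32 5 -16 10.5; -38 5.5 -16 10.5; -42.4 5.9 -16 10.5")

```text
time: 15.18
tcp_pos: [0.5597, -0.087, 0.3285]
tcp_rot: [-2.239, -2.198, 0.002]
wrist_force: [0.5, 0.4, 0.3]
gripper_width: 1.002
```

```bash
python3 - <<'E'
from h import *
import pickle
s,im,c=cam("wrist"); cv2.imwrite("pics/w8.png",im); pickle.dump((s,im,c),open("w8.pkl","wb"))
print(s["tcp_pos"],s["dq"].round(2),proj(c,s,[[.598,-.085,.229]]))
E
```

```text
[ 0.55965199 -0.08704159  0.32853157] [-0.64  0.26 -0.26  0.    0.   -0.65] [[366.82047363 230.30762051]]
```

View pics/w8.png

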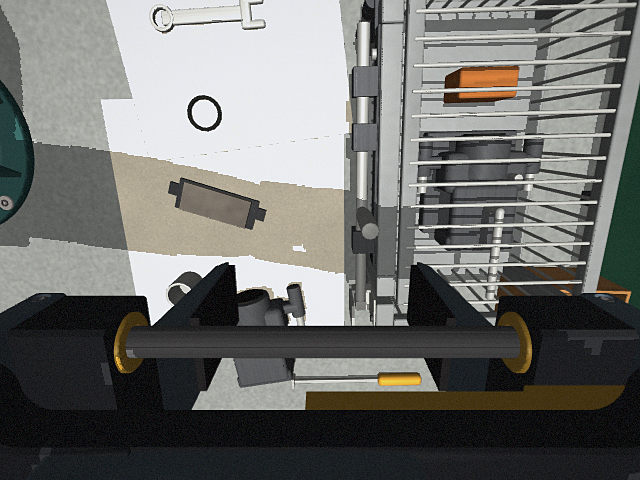

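The handle top is at (370,230), against a prediction of (367,230). The arm was still moving in that frame, so I'll retake it.

```bash
python3 - <<'E'
from h import *
import pickle
s,im,c=cam("wrist"); s,im,c=cam("wrist"); pickle.dump((s,im,c),open("w9.pkl","wb"))
print(s["tcp_pos"],s["dq"].round(3))
a=im[150:330,320:430]; a=cv2.resize(a,None,fx=3.3,fy=3.3,interpolation=cv2.INTER_CUBIC); 
cv2.imwrite("pics/w9z.png",np.clip(a.astype(float)*1.7,0,255).astype(np.uint8))
E
```

```text
[ 0.55999767 -0.0883628   0.32826044] [ 0.066 -0.027  0.031  0.016  0.009  0.068]
```

View pics/w9z.png

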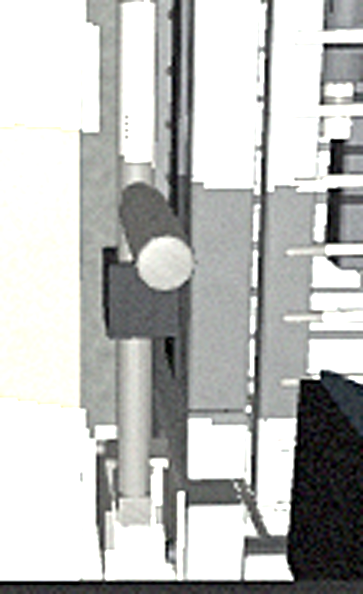

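```bash
python3 - <<'E'
from h import *
import pickle
s,im,c=pickle.load(open("w9.pkl","rb"));st,it,ct=pickle.load(open("top0.pkl","rb"))
f=lambda u,v:(320+u/3.3,150+v/3.3)
t=(240+524/4,180+98/4); print(t)
print(tri([ray(c,s,f(165,263)),ray(ct,st,t)]))
print(onz(c,s,f(165,263),.229),onz(ct,st,t,.229))
a,b=onz(c,s,f(139,0),.165),onz(c,s,f(133.5,500),.165);d=a-b;print(a,b,np.degrees(np.arctan2(d[1],d[0])))
a,b=onz(ct,st,(240+180/4,180+107/4),.165),onz(ct,st,(240+700/4,180+123/4),.165);d=a-b;print(a,b,np.degrees(np.arctan2(d[1],d[0])))
delta((.5995,-.085,.25),np.radians(-1))
E
```

```text
(371.0, 204.5)
(array([ 0.59910059, -0.08433168,  0.23423458]), [np.float64(0.001228659465773674), np.float64(0.0012286594657735788)])
[ 0.6010151  -0.08590538  0.229     ] [ 0.59866054 -0.0846167   0.229     ]
[ 0.60020949 -0.02118806  0.165     ] [ 0.6001173  -0.18573784  0.165     ] 89.96789923905395
[0.59904477 0.08235449 0.165     ] [ 0.59841206 -0.17880424  0.165     ] 89.86118933694105
delta cm [0.21 4.03 7.81] n 1.406486624082783
roll -0.16668584798817676 -0.16668584798817246
```

Call:
servo_tool(rows="0 2 1 -1; 0.25 4 2 -1.2; 0.25 4 4 -1.2; 0.25 4 6 -1.2; 0.25 4 6.5 -1.2; 0.25 4 6.5 -1.2")

```text
time: 16.08
tcp_pos: [0.5989, -0.0845, 0.2629]
tcp_rot: [-2.217, -2.219, 0.003]
wrist_force: [0.1, 1.0, 0.6]
gripper_width: 0.998
```

```bash
python3 - <<'E'
from h import *
s,im,c=cam("wrist"); cv2.imwrite("pics/w10.png",im)
print(s["tcp_pos"],s["dq"].round(3),proj(c,s,[[.600,-.085,.229]]))
delta((.600,-.085,.18),0)
E
```

```text
[ 0.59887401 -0.08452322  0.26293504] [-0.002 -0.012 -0.019  0.     0.008 -0.001] [[323.9140432  258.98474372]]
delta cm [-0.05  0.11  8.35] n 1.336199557520317
roll 0.02961524655954406 0.029615246559546466
```

View pics/w10.png

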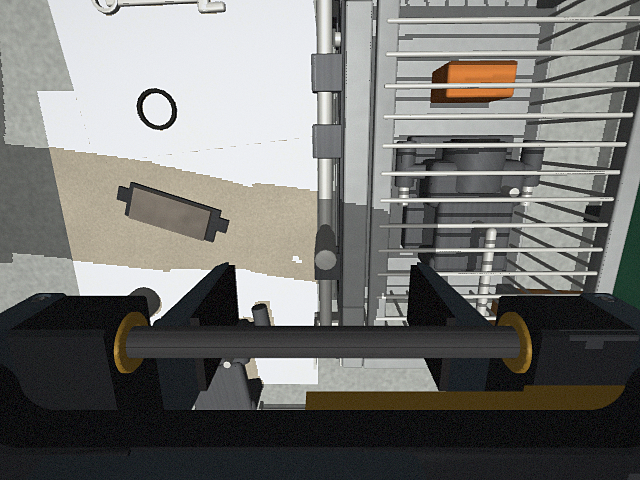

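The handle top at (326,260) is centred between the fingers. Descending to grip.

Call:
servo_tool(rows="0 0.2 3 0; 0 0.2 6 0; 0 0.2 8 0; 0 0.2 8.3 0; 0 0.2 8.3 0")

```text
time: 16.75
tcp_pos: [0.6014, -0.0846, 0.1813]
tcp_rot: [-2.218, -2.219, 0.001]
wrist_force: [-0.0, -0.2, 0.4]
gripper_width: 1.001
```

Call:
servo_tool(rows="0 0 0 0; 0 0 0 0; 0 0 0 0; 0 0 0 0; 0 0 0 0; 0 0 0 0; 0 0 0 0; 0 0 0 0", grip=0, squeeze=40)

```text
time: 17.75
tcp_pos: [0.6006, -0.0846, 0.1811]
tcp_rot: [-2.217, -2.219, 0.003]
wrist_force: [-8.5, -2.7, 8.2]
gripper_width: 0.164
```

Call:
servo_tool(rows="0 -0.1 -0.3 0; 0 -0.1 -0.6 0; 0 -0.1 -1 0; 0 -0.1 -1 0")

```text
time: 18.25
tcp_pos: [0.599, -0.0828, 0.1902]
tcp_rot: [-2.216, -2.216, 0.002]
wrist_force: [2.7, 15.0, -12.3]
gripper_width: 0.169
```

Call:
servo_tool(rows="0.5 0 0 0; 1.2 0 0 0; 2 0 0 0; 2.8 0 0 0; 3.6 0 0 0; 4.2 0 0 0; 4.7 0 0 0; 4.7 0 0 0")

```text
time: 19.25
tcp_pos: [0.5989, -0.0352, 0.1902]
tcp_rot: [-2.215, -2.216, 0.001]
wrist_force: [3.5, 2.3, -8.4]
gripper_width: 0.167
```

```bash
python3 - <<'E'
from h import *
import pickle
s,im,c=cam("wrist"); cv2.imwrite("pics/w11.png",im); pickle.dump((s,im,c),open("w11.pkl","wb"))
print(s["tcp_pos"],s["dq"].round(3),s["wrist_force"],s["torque"])
s,im,c=cam("scene"); cv2.imwrite("pics/s11.png",im)
E
```

```text
[ 0.5988688  -0.03518079  0.19023184] [-0.007  0.002  0.001  0.001  0.    -0.005] [ 3.54188508  2.27456578 -8.37372586] [-0.0373676  -0.85445464 -0.03070279]
```

View pics/w11.png

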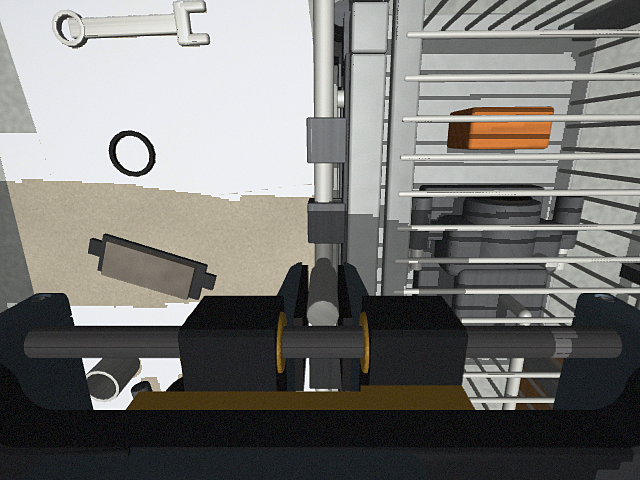

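View pics/s11.png

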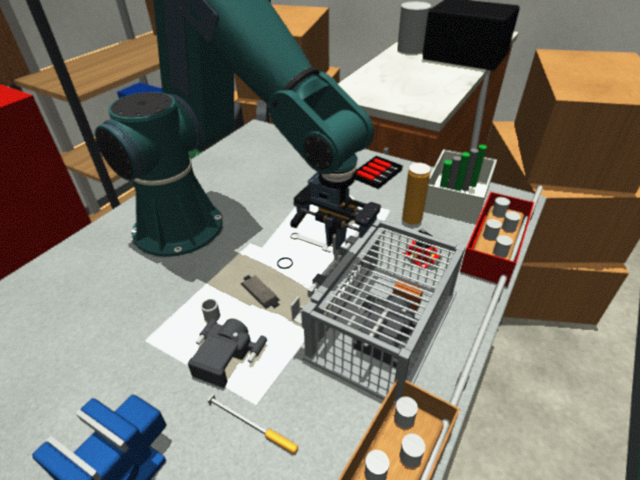

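```bash
python3 - <<'E'
from h import *
import pickle
st,it,ct=pickle.load(open("top0.pkl","rb"))
for p in((432,258),(452,256),(440,253)): print(onz(ct,st,p,.05))
s=arm.sense();R=Rn.from_rotvec(s["tcp_rot"]).as_matrix()
H=np.array([.610,.115,0]);r=np.array(s["tcp_pos"])-H
for dg in(3,6,9,12,15,18,20):
    q=Rn.from_rotvec([0,0,-np.radians(dg)]).apply(r); d=R.T@(q-r); print(dg,(d*100).round(2))
E
```

```text
[ 0.51005766 -0.23845539  0.05      ]
[ 0.51575983 -0.28345416  0.05      ]
[ 0.52170002 -0.25627506  0.05      ]
3 [ 0.08 -0.79  0.01]
6 [ 0.2  -1.57  0.01]
9 [ 0.36 -2.34  0.02]
12 [ 0.56 -3.1   0.02]
15 [ 0.8  -3.86  0.03]
18 [ 1.08 -4.6   0.04]
20 [ 1.29 -5.08  0.04]
```

Call:
servo_tool(rows="0.02 -0.25 0 1; 0.05 -0.5 0 2; 0.08 -0.8 0 3; 0.12 -1.05 0 4; 0.16 -1.3 0 5; 0.2 -1.57 0 6; 0.2 -1.57 0 6")

```text
time: 20.23
tcp_pos: [0.5829, -0.0335, 0.1903]
tcp_rot: [-2.328, -2.096, 0.002]
wrist_force: [3.0, 1.2, -9.4]
gripper_width: 0.169
```

```bash
python3 - <<'E'
from h import *
s,im,c=cam("wrist"); cv2.imwrite("pics/w12.png",im)
print(s["tcp_pos"],s["wrist_force"],s["torque"],s["gripper_width"])
E
```

```text
[ 0.58287323 -0.03345635  0.19027295] [ 2.99399126  1.23547132 -9.41256619] [-0.15649397 -0.91838578 -0.0115877 ] 0.16909708120892233
```

View pics/w12.png

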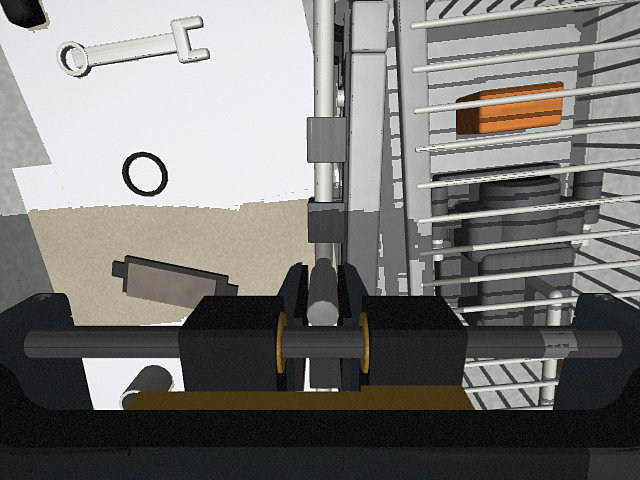

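The gate rail at (365,150) now diverges from the cage frame at (405,150), so the gate is opening. I'll continue to 20°.

```bash
python3 - <<'E'
from h import *
s=arm.sense();R=Rn.from_rotvec(s["tcp_rot"]).as_matrix()
H=np.array([.610,.115,0]);r=np.array(s["tcp_pos"])-H
for dg in(2,4,6,8,10,12,14):
    q=Rn.from_rotvec([0,0,-np.radians(dg)]).apply(r); d=R.T@(q-r); print(dg,(d*100).round(2))
E
```

```text
2 [ 0.05 -0.52  0.  ]
4 [ 0.12 -1.05  0.01]
6 [ 0.2  -1.57  0.01]
8 [ 0.3  -2.08  0.02]
10 [ 0.43 -2.6   0.02]
12 [ 0.57 -3.1   0.03]
14 [ 0.72 -3.61  0.03]
```

Call:
servo_tool(rows="0.05 -0.5 0 2; 0.12 -1.05 0 4; 0.2 -1.57 0 6; 0.3 -2.08 0 8; 0.43 -2.6 0 10; 0.57 -3.1 0 12; 0.72 -3.6 0 14; 0.72 -3.6 0 14")

```text
time: 21.28
tcp_pos: [0.5477, -0.0225, 0.1907]
tcp_rot: [-2.567, -1.797, 0.004]
wrist_force: [5.2, -0.1, -8.4]
gripper_width: 0.166
```

Call:
servo_tool(rows="0 0 0 0; 0 0 0 0; 0 0 0 0; 0 0 0 0")

```text
time: 21.78
tcp_pos: [0.5479, -0.0226, 0.1907]
tcp_rot: [-2.567, -1.798, 0.004]
wrist_force: [4.6, 0.0, -8.3]
gripper_width: 0.167
```

```bash
python3 - <<'E'
from h import *
import pickle
s,im,c=cam("wrist"); cv2.imwrite("pics/w13.png",im);pickle.dump((s,im,c),open("w13.pkl","wb"))
print(s["tcp_pos"],s["wrist_force"],s["torque"],s["gripper_width"],s["dq"].round(3))
s,im,c=cam("top"); cv2.imwrite("pics/t13.png",im);pickle.dump((s,im,c),open("t13.pkl","wb"))
E
```

```text
[ 0.54787084 -0.02260513  0.19072398] [ 4.62469506  0.04594606 -8.27258281] [-0.44238813 -0.97410628  0.03861307] 0.16715359950583453 [-0.    -0.001 -0.001  0.     0.001  0.001]
```

View pics/w13.png

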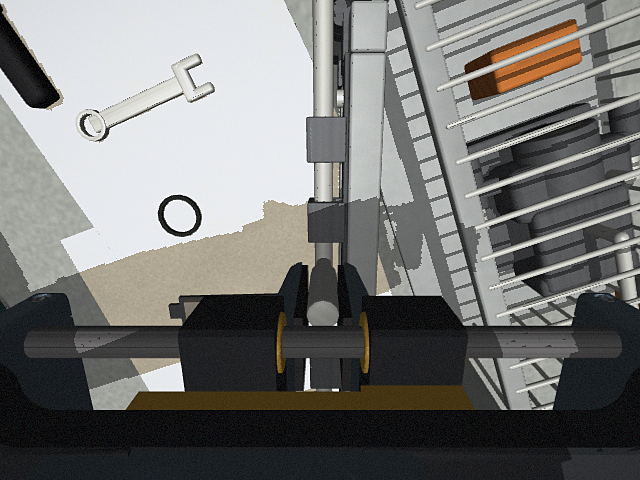

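View pics/t13.png

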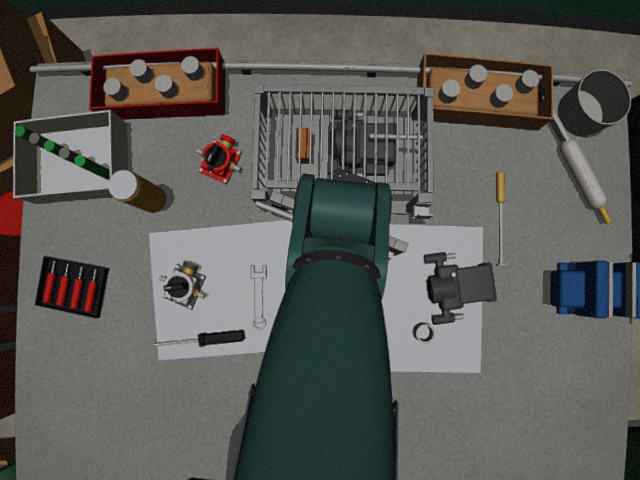

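```bash
python3 - <<'E'
from h import *
import pickle
s,im,c=pickle.load(open("t13.pkl","rb"))
print("free edge",onz(c,s,(407,244),.172))
s,im,c=pickle.load(open("w13.pkl","rb"))
a,b=onz(c,s,(384,10),.172),onz(c,s,(383,190),.172);d=a-b;print("gate ang",90-np.degrees(np.arctan2(d[1],d[0])))
a,b=onz(c,s,(400,10),.172),onz(c,s,(489,300),.172);d=a-b;print("cage ang",90-np.degrees(np.arctan2(d[1],d[0])))
# handle px vs tool
print(onz(c,s,(323,312),.239))
E
python3 - <<'E'
import cv2
im=cv2.imread('pics/t13.png');cv2.imwrite('pics/t13v.png',cv2.resize(im[250:320,150:220],None,fx=8,fy=8,interpolation=cv2.INTER_CUBIC))
E
```

```text
free edge [ 0.53051152 -0.16266253  0.172     ]
gate ang 17.548904157436
cage ang -2.3855141763934142
[ 0.54957075 -0.02034961  0.239     ]
```

View pics/t13v.png

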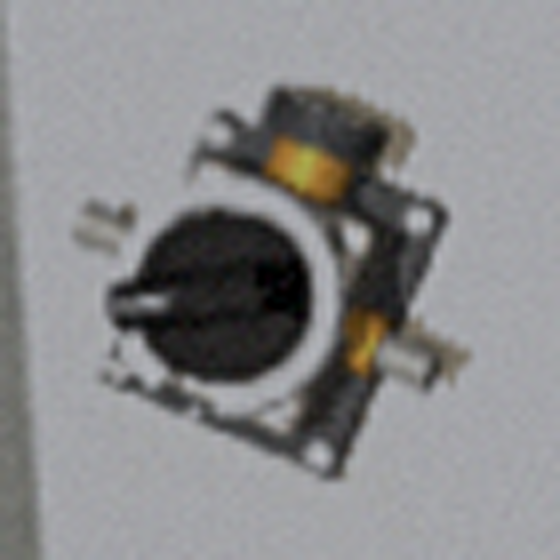

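The gate measures about 18–20° open (0.31–0.35 rad) and is still. The knob is at vent and the handle is held with a steady spring pull of about 4.6 N. Handing in.

```bash
python3 -c "
from h import *
print(arm.close_job()); s=arm.sense(); print(s['time'],s['wrist_force'],s['tcp_pos'])"
```

```text
the job is handed in; nothing more can be done
None
the job is handed in; nothing more can be done
```

I handed the job in at about 22 s. The air is vented, the bolt is drawn, and the gripper is still holding the gate ajar by the bolt handle. No verdict was reported.

**What went wrong on the way:** the first knob grip failed. The fingers shut on top of the grip bar instead of around it. In the wrist pictures and by contact, the real finger ends sit about 22 mm short of the stated TCP. That first attempt turned the knob about 20°. I regripped deeper, with the width at 14.4 mm (the bar is 14 mm thick), and turned it the rest of the way to its stop.

**Last checks:**

| Item | Result |
|---|---|
| Knob | The lug was seen up in the second notch after release, and the final top view still shows it at vent. |
| Bolt | Lifted about 9 mm and drawn about 46–48 mm, judged by how far the tool moved. |
| Gate | The wrist view gave 17.5° against the world axes and about 20° against the cage. That is roughly 0.31–0.35 rad, or 90–100 mm at the free edge. |
| Hold | The arm was still, with a steady sideways spring pull of about 4.6 N and the handle still gripped. |
| Bystanders | Those not hidden by the arm in the final top view look unmoved by eye. The seal and brake pad were under the arm there, but the wrist view shows them lying on the sheet. I did not measure any of them. |

**Disagreements:** the wrist and top views put the handle about 2 mm apart. A downward force of about 8 N stayed on the tool while holding the lifted bolt, more than the 2 to 3 N stated.

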